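# Tip two parts crates to find the stamped one and push it onto the dispatch line

### The job

Two identical blue parts crates each stand against a low metal stop strip, and one has a white ring stamped on its sloping underside: first tip up the left crate (left as the robot sees it), then the right one, each towards the robot over its stop, steeply (about 45 degrees) and for a good second so that its underside can be seen, and let each down gently, flat again. Then push the stamped crate along the bench until it stands wholly between the two white tapes of the dispatch line, and leave the other one where it is. Use only the outside of the fingers: do not grip or lift the crates or tip them right over, and leave everything else on the bench alone.

Things in the scene. Friction and masses are not known exactly. Their poses are not given: they have to be found in the camera images.
- crate_stamped: blue parts crate with a white ring (58 mm, bar each side) on its sloping underside. 120 mm wide (y), 130 deep (x), 80 high, about 0.5 kg; bottom flat from x -65 to 20, then sloping up at 45 deg to z 45 at x 65; filled and fixed to 2 mm below the rim. Origin: bottom plane, mid footprint; x away from its stop. Starts flat, near face 1 to 3 mm from its stop; balances on its near bottom edge near 1.3 rad
- crate_plain: blue parts crate, nothing stamped under it. 120 mm wide (y), 130 deep (x), 80 high, about 0.5 kg; bottom flat from x -65 to 20, then sloping up at 45 deg to z 45 at x 65; filled and fixed to 2 mm below the rim. Origin: bottom plane, mid footprint; x away from its stop. Starts flat, near face 1 to 3 mm from its stop; balances on its near bottom edge near 1.3 rad
- crate_stamped_near_left (a point): near left corner of the stamped crate's footprint: x -65, y 60, z 0 mm in the crate's frame
- crate_stamped_near_right (a point): near right corner of the stamped crate's footprint: x -65, y -60, z 0 mm in the crate's frame
- crate_stamped_far_left (a point): far left corner of the stamped crate's footprint: x 65, y 60, z 0 mm in the crate's frame (straight below the far rim)
- crate_stamped_far_right (a point): far right corner of the stamped crate's footprint: x 65, y -60, z 0 mm in the crate's frame (straight below the far rim)
- crate_plain_near_left (a point): near left corner of the plain crate's footprint: x -65, y 60, z 0 mm in the crate's frame
- crate_plain_near_right (a point): near right corner of the plain crate's footprint: x -65, y -60, z 0 mm in the crate's frame
- stop_a: low aluminium stop strip fixed to the bench at the near (robot) side of the stamped crate, 200 mm long (y), 12 deep (x), 8 high. Origin: centre of its underside; x points to its crate. It keeps the crate's near bottom edge from sliding to the robot; as the crate tips its near face rides on the strip's edge and the bottom edge creeps away, some 8 mm at 0.8 rad
- stop_b: low aluminium stop strip fixed to the bench at the near (robot) side of the plain crate, 200 mm long (y), 12 deep (x), 8 high. Origin: centre of its underside; x points to its crate. It keeps the crate's near bottom edge from sliding to the robot; as the crate tips its near face rides on the strip's edge and the bottom edge creeps away, some 8 mm at 0.8 rad
- lane: the dispatch line: a lane on the bench beyond the crates, marked by two flat white tapes, nothing to feel. The tapes run along its y (0.86 m long, closed by cross tapes at y = +-0.40 m) and their inner edges lie at x = -95 and +95 mm. Origin: centre of the lane, on the bench; x points away from the robot
- relay: bystander: grey box-shaped relay with a clear cap, 50 x 36 x 57 mm, standing between the crates; origin: centre of its underside
- jar: bystander: small jar, 48 mm across, 70 mm high, to the right; origin: centre of its underside
- spool: bystander: black empty spool, 56 mm across, 40 mm high, to the left; origin: centre of its underside
- screwdriver: bystander: yellow-handled screwdriver lying to the right; origin: underside, near its middle
- terminal_block: bystander: white terminal block, 80 x 30 x 30 mm, to the left; origin: centre of its underside
- mug: bystander: white mug, 76 mm across, 90 mm high, at the near left; origin: centre of its underside
Things that resemble listed ones, but are neither listed nor needed, are in the scene too. Leave any green or red look-alike of the stop_a alone.

How it is judged:
By the outcome, as a careful person would: the job done as asked, in the order asked, and still so for the second after the job is handed in, with the robot touching nothing.
It also fails if it takes over 72 s, if anything falls off the work surface, if the arm or the gripper's body presses on something with over 40 N, if the wrist force passes 120 N, or if a joint passes its speed limit or range.

### The arm

A 7-joint arm with a two-finger parallel gripper is mounted at the origin on the work surface. World frame = base frame: x ahead of the robot, y to its left, z up, the work surface at z = 0. Lengths are in m, angles in rad, forces in N, time in s.
With the tool pointing down it reaches from about 0.425 to 0.925 m from the base axis. Payload 6.8 kg.
Tool frame: the origin (TCP) lies midway between the tips of the shut fingers; the grasp point (between the pads) lies 19 mm behind it (bot.pinch_z is the distance from the TCP to the grasp point, in m); x points along the fingers, y is the direction in which the jaws open and shut, and the axes are right-handed (so a half turn about x gives the same grasp; the last joint's range is limited). The gripper opens to 85 mm and grips with 20 to 120 N. Pads are 22 mm wide; open, the fingers measure 114 mm over their backs; the gripper's body (76 mm by 85 mm) begins 54 mm behind the grasp point. The pads swing forward as they close: fully open they stand 13 mm farther back than shut.
Start: joints at [1.132, 0.477, 0.022, 1.555, -0.011, 1.109, -0.083], TCP at [0.219, -0.638, 0.231] pointing down, gripper open.
Joint ranges: [-2.96, 2.96], [-0.34, 2.1], [-1.41, 1.46], [0.24, 2.44], [-1.37, 4.51], [0.17, 1.92], [-2.96, 2.96]. Speed limits (rad/s): [2.39, 2.39, 3.14, 3.14, 3.14, 3.14, 3.14].

### API

Orientations are given as a unit quaternion [w, x, y, z].
In Python, from station import bot gives the robot as it stands. The module is installed in compiled form; this text tells all that it offers.
- The arm moves only by the tool step_arm, never from a script. Its argument "plan" is a list of rows, each a list of 6 numbers: the shift along the tool's x, y, z in units of 40 mm (1.0 is 40 mm), then the turn, a rotation vector about the tool's x, y, z in units of 360 degrees (1.0 is 360 degrees). In form: [[dx, dy, dz, ax, ay, az], ...]. A call has 1 to 8 rows; each row shifts and turns the commanded pose from where the row before left it, along the tool's axes as they then stand; what a row does not reach is not made up. A row lasts 1/8 s, in which the tool goes at most 62.5 mm and 10.7 degrees, less where a joint would pass 70% of its speed; a pose out of reach is approached as far as the arm can. A call with a number of a shift or a turn outside -1 to 1 is refused whole. A call with a gripper value outside its range is refused whole. "fingers" is the closure, from -1 (fully open) to 1 (shut), set as the call begins (left out, the last holds). The fingers move at their own pace and stop on an object; "force" is the grip in N (left out, the last holds). Time passes only in rows, so rows that do not move let the fingers close. It gives the time, the measured TCP pose, the force and the opening at its end, in the units of the state.
- bot.get_obs(): the state, without advancing time (a new reading comes with each control period).
- bot.read_camera(name): name is "side" or "top"; returns (picture, depth): 420x560x3 uint8, red, green, blue; 420x560 float32, m along the optical axis (not along the pixel's ray), 0 where there is no reading.
- bot.camera_model(name): a dict with "mtx" (3x3 intrinsics, pixels), "k1" (the pictures are not rectified: a ray, as slopes to the right and down, at radius r is drawn at 1 + k1 r^2 times it, then the intrinsics apply), "origin" and "rotation" of the camera in the world. Camera axes: x right, y up, looking along -z (the intrinsics and any distortion apply to the point x, -y, -z); pixel columns grow to the right and rows downward; lengths in m; the calibration is good to about 2 mm. A picture is of the moment at which its call begins. camera_model takes no time and is no camera call.
- bot.hand_in(): hands the job in, once; it reports no verdict.
The state is a dict: "t": time; "q": joint angles; "joint_vel": joint speeds; "joint_torque": joint torques, N m; "eef_pos": TCP position; "tool_rot": TCP orientation; "contact_force": force on the tool from outside, world axes, zero at the start; "torque": the same for the moment, N m; "gripper_width": opening from 0.0 (shut) to 1.0 (fully open).
Only numpy, scipy, OpenCV 4.12 (cv2) and the standard library are available. Lean on these libraries where they do the work, as an engineer would, in place of code of your own. Each camera call takes 0.05 s, during which the arm holds its last target.

## Working session

There is one attempt and no reset: what is moved stays moved. The work goes in short steps, Python scripts to look and compute and a tool call to move; the robot and the scene stay as the last step left them, time stands still between calls to the robot, and variables do not carry over. Pictures are saved under pics/ and viewed, and the job is handed in when it is done.

Besides the shell and the picture viewer there is one more tool, called after "Emit:" as name(argument=value, ...) on one line, values as JSON. step_arm: Moves the arm, as the interface text tells. Shifts and turns lie within -1 to 1; 1 stands for 40 mm of shift or 360 degrees of turn. Its arguments: {"type":"object","properties":{"plan":{"type":"array"},"fingers":{"type":"number"},"force":{"type":"number"}},"required":["plan"]}

```bash
mkdir -p pics; ls; cat > h.py <<'E'
import numpy as np, cv2
from station import bot
def snap(name,tag):
    im,d=bot.read_camera(name)
    cv2.imwrite(f'pics/{tag}.png',im[:,:,::-1]); np.save(f'pics/{tag}.npy',d)
    return im,d
def world(name,u,v,d=None,z=None):
    m=bot.camera_model(name);K=np.array(m['mtx']);k1=m['k1']
    x=(u-K[0,2])/K[0,0];y=(v-K[1,2])/K[1,1]
    xd,yd=x,y
    for _ in range(20):
        s=1+k1*(x*x+y*y); x,y=xd/s,yd/s
    R=np.array(m['rotation']);
    if R.shape!=(3,3):
        from scipy.spatial.transform import Rotation as Ro
        R=Ro.from_quat(np.roll(R,-1)).as_matrix()
    o=np.array(m['origin']);ray=R@np.array([x,-y,-1])
    if z is not None: d=(z-o[2])/ray[2]
    return o+ray*d
E
python3 - <<'E'
from h import *
print(bot.get_obs())
for c in('top','side'):
    snap(c,c+'0');print(bot.camera_model(c))
E
```

```text
pics
{'t': 0.0, 'q': array([ 1.13187891,  0.47782936,  0.0223345 ,  1.55645662, -0.01150536,
        1.1093155 , -0.08311622]), 'joint_vel': array([ 0.00023396, -0.00045725,  0.00089252, -0.00028827,  0.0001532 ,
       -0.00063658,  0.0008806 ]), 'joint_torque': array([ 1.39835274e-04, -5.96449399e+01,  1.60800699e+00, -2.81195748e+01,
        1.24574071e-02,  9.38304118e-03, -5.84205623e-05]), 'eef_pos': array([ 0.21904473, -0.63783315,  0.23030383]), 'tool_rot': array([-0.11578519, -0.6972989 , -0.11707801,  0.69761076]), 'contact_force': array([-0.43298936, -0.84945505, -0.02497186]), 'torque': array([ 0.02306774, -0.01943915, -0.00777098]), 'gripper_width': 1.0025355263176827}
{'mtx': array([[386.96662101,   0.        , 280.83565599],
       [  0.        , 386.96662101, 208.35099615],
       [  0.        ,   0.        ,   1.        ]]), 'k1': 0.01875320695156886, 'origin': array([ 0.23917753, -0.06469483,  1.09604837]), 'rotation': array([-0.69419447, -0.06124936,  0.06908822,  0.71384128])}
{'mtx': array([[456.39186656,   0.        , 277.65329761],
       [  0.        , 456.39186656, 206.22750395],
       [  0.        ,   0.        ,   1.        ]]), 'k1': -0.09591911631164013, 'origin': array([-0.20075884,  1.04364451,  1.02854847]), 'rotation': array([-0.2178918 , -0.11422918,  0.42970285,  0.86880971])}
```

View pics/top0.png

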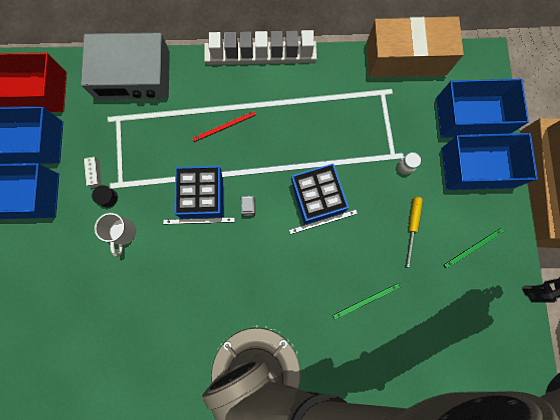

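View pics/side0.png

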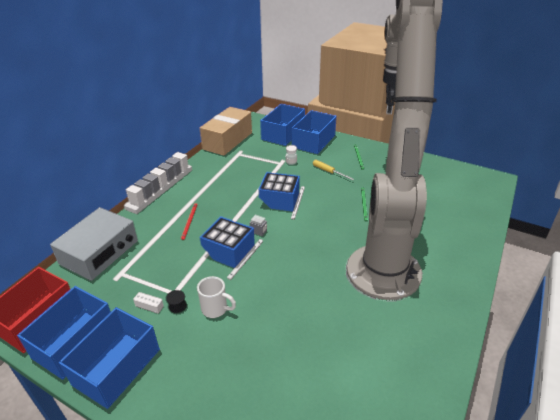

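```bash
python3 - <<'E'
from h import *
im=cv2.imread('pics/top0.png')
c=im[80:250,80:270];cv2.imwrite('pics/cropL.png',cv2.resize(c,None,fx=4,fy=3.5,interpolation=cv2.INTER_CUBIC)[:600])
c=im[80:250,240:430];cv2.imwrite('pics/cropR.png',cv2.resize(c,None,fx=4,fy=3.5,interpolation=cv2.INTER_CUBIC)[:600])
E
```

```text
(no output)
```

View pics/cropL.png

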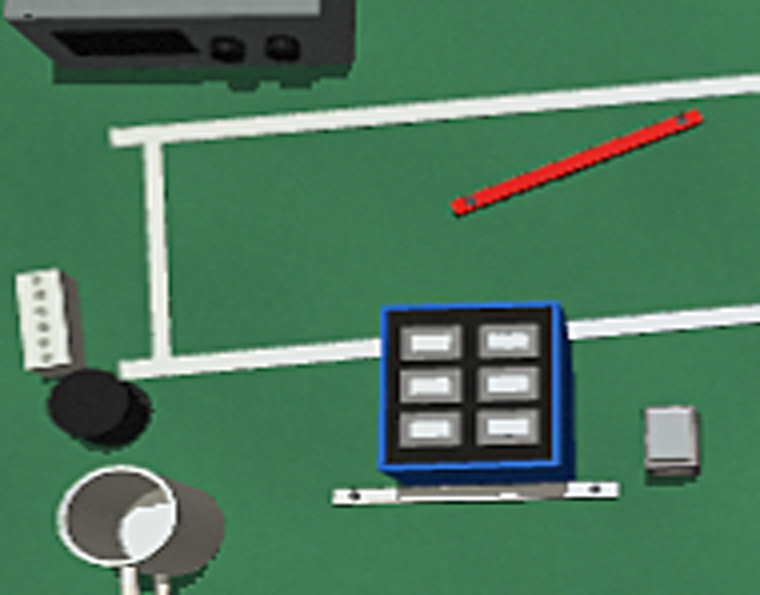

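View pics/cropR.png

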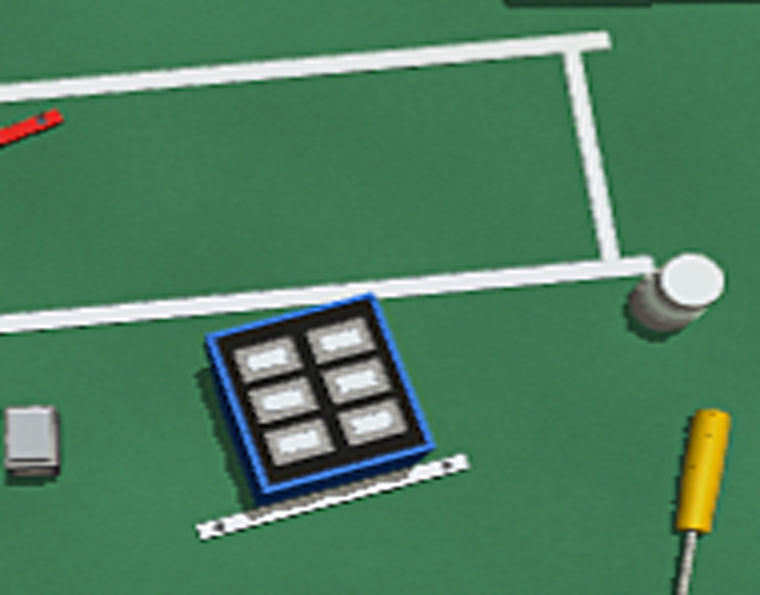

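```bash
python3 - <<'E'
from h import *
def P(x,y,ox): return ((x+.5)/4-.5+ox,(y+.5)/3.5-.5+80)
L=[(382,309),(558,304),(576,466),(380,473)]
R=[(208,338),(373,295),(433,447),(264,496)]
for n,c,ox in(('L',L,80),('R',R,240)):
    p=np.array([world('top',*P(*a,ox),z=.08)[:2] for a in c]);print(n,p.round(4).tolist(),p.mean(0).round(4))
    for i in range(4):
        e=p[(i+1)%4]-p[i];print('  len',np.linalg.norm(e).round(4),'ang',np.degrees(np.arctan2(e[1],e[0])).round(1))
def w(l,x,y,ox,z=0): print(l,world('top',*P(x,y,ox),z=z).round(4)[:2])
for x,y in((334,497),(618,490)): w('stopL',x,y,80,.008)
for x,y in((200,532),(466,461)): w('stopR',x,y,240,.008)
for x,y in((118,362),(379,342),(570,325),(760,310),(160,357),(155,142),(760,92),(460,207),(700,117)): w('laneL/red',x,y,80)
for x,y in((0,317),(600,262),(600,52),(0,99)): w('laneR',x,y,240)
for x,y,z in((645,408,.057),(699,475,.057),(32,272,.03),(90,405,.04)): w('relay/..',x,y,80,z)
w('jar',690,280,240,.07);w('drv',712,412,240,.02);w('drv',680,530,240,.02)
d=np.load('pics/top0.npy')
for u,v in((198,173),(198,200),(320,193),(250,260)): print(u,v,world('top',u,v,d=d[v,u]).round(4))
E
```

```text
L [[0.548, 0.2048], [0.549, 0.0858], [0.4208, 0.0738], [0.419, 0.2034]] [0.4842 0.1419]
  len 0.119 ang -89.5
  len 0.1288 ang -174.7
  len 0.1297 ang 90.8
  len 0.129 ang 0.6
R [[0.5166, -0.1106], [0.5482, -0.2244], [0.4266, -0.2581], [0.3918, -0.1436]] [ 0.4708 -0.1842]
  len 0.1181 ang -74.5
  len 0.1263 ang -164.5
  len 0.1197 ang 106.9
  len 0.1291 ang 14.8
stopL [0.4129 0.2544]
stopL [0.4131 0.0539]
stopR [ 0.3745 -0.1027]
stopR [ 0.4276 -0.2947]
laneL/red [0.5315 0.4149]
laneL/red [0.5439 0.2276]
laneL/red [0.555  0.0888]
laneL/red [ 0.5644 -0.0504]
laneL/red [0.535  0.3851]
laneL/red [0.7243 0.3973]
laneL/red [ 0.7598 -0.055 ]
laneL/red [0.6608 0.1702]
laneL/red [ 0.7379 -0.0092]
laneR [0.5606 0.0377]
laneR [ 0.597  -0.4064]
laneR [ 0.7874 -0.4214]
laneR [0.7555 0.0357]
relay/.. [0.4699 0.0296]
relay/.. [ 0.4156 -0.0065]
relay/.. [0.6006 0.4661]
relay/.. [0.4862 0.4148]
jar [ 0.5576 -0.4456]
drv [ 0.4612 -0.4697]
drv [ 0.3654 -0.4383]
198 173 [0.5328 0.1433 0.078 ]
198 200 [0.4574 0.1421 0.0799]
320 193 [ 0.4683 -0.1856  0.0782]
250 260 [0.2983 0.0107 0.004 ]
```

```bash
cat >> h.py <<'E'
from scipy.spatial.transform import Rotation as Ro
def rq(q): return Ro.from_quat(np.roll(np.array(q),-1))
def mk(xd,yh):
    x=np.array(xd,float);x/=np.linalg.norm(x);y=np.array(yh,float);y-=x*(x@y);y/=np.linalg.norm(y)
    return Ro.from_matrix(np.stack([x,y,np.cross(x,y)],1))
def rows(p0,R0,p1,R1,n):
    """n equal rows: const rotvec in tool, straight line"""
    rv=(R0.inv()*R1).as_rotvec()/n; out=[];R=R0
    for i in range(n):
        # shift along the tool axes as they stand before the row's turn
        out.append(np.r_[R.inv().apply((np.array(p1)-p0)/n)/.04, rv/(2*np.pi)]); R=R*Ro.from_rotvec(rv)
    return np.array(out)
def cur():
    o=bot.get_obs();return o['eef_pos'],rq(o['tool_rot']),o
E
python3 - <<'E'
from h import *
p,R,o=cur();print(R.as_matrix().round(3))
for s in (1,-1):
    T=mk([-.5,0,-.866],[0,s,0]);print(s,np.degrees((R.inv()*T).as_rotvec()).round(1))
    for f in (22,):
        r=rows(p,R,[.62,.14,.20],T,f);print(r.round(3).tolist()[::7])
E
```

```text
[[-0.001  0.325 -0.946]
 [ 0.002 -0.946 -0.325]
 [-1.    -0.002  0.   ]]
1 [-156.     6.9  -41.8]
[[0.036, -0.688, -0.718, -0.02, 0.001, -0.005], [0.141, 0.122, -0.978, -0.02, 0.001, -0.005], [0.051, 0.844, -0.524, -0.02, 0.001, -0.005], [-0.166, 0.934, 0.3, -0.02, 0.001, -0.005]]
-1 [ 18.5 -29.7  -4.9]
[[0.036, -0.688, -0.718, 0.002, -0.004, -0.001], [-0.057, -0.759, -0.642, 0.002, -0.004, -0.001], [-0.134, -0.822, -0.544, 0.002, -0.004, -0.001], [-0.191, -0.877, -0.429, 0.002, -0.004, -0.001]]
```

Emit:
step_arm(plan=[[0, -0.84, -0.88, 0, 0, 0], [0, -0.84, -0.88, 0, 0, 0], [0, -0.84, -0.88, 0, 0, 0], [0, -0.84, -0.88, 0, 0, 0], [0, -0.84, -0.88, 0, 0, 0], [0, -0.84, -0.88, 0, 0, 0], [0, -0.84, -0.88, 0, 0, 0], [0, -0.84, -0.88, 0, 0, 0]], fingers=1)

```text
t: 1.1
eef_pos: [0.3986, -0.2912, 0.2312]
tool_rot: [-0.116, -0.697, -0.116, 0.698]
contact_force: [0.4, -0.1, 0.1]
gripper_width: -0.001
```

Emit:
step_arm(plan=[[0, -0.84, -0.88, 0, 0, 0], [0, -0.84, -0.88, 0, 0, 0], [0, -0.84, -0.88, 0, 0, 0], [0, -0.84, -0.88, 0, 0, 0], [0, -0.84, -0.88, 0.01, -0.016, -0.003], [0, -0.84, -0.88, 0.01, -0.016, -0.003], [0, -0.84, -0.88, 0.01, -0.016, -0.003], [0, -0.84, -0.88, 0.01, -0.016, -0.003]])

```text
t: 2.1
eef_pos: [0.5916, 0.0447, 0.2123]
tool_rot: [-0.023, -0.548, -0.028, 0.836]
contact_force: [1.0, -0.9, 1.2]
gripper_width: 0.0
```

```bash
python3 - <<'E'
from h import *
p,R,o=cur();print(o['q'].round(3),p)
T=mk([-.5,0,-.866],[0,-1,0])
print(np.degrees((R.inv()*T).as_rotvec()))
print(rows(p,R,[.61,.142,.10],T,6).round(3).tolist())
E
```

```text
[ 0.04   0.615 -0.296  1.449  0.082  1.503 -1.758] [0.59163912 0.04468679 0.21234188]
[ 4.13559706 -6.46352292 -0.66274592]
[[0.396, -0.389, -0.286, 0.002, -0.003, -0.0], [0.391, -0.391, -0.289, 0.002, -0.003, -0.0], [0.386, -0.394, -0.291, 0.002, -0.003, -0.0], [0.382, -0.397, -0.294, 0.002, -0.003, -0.0], [0.377, -0.4, -0.296, 0.002, -0.003, -0.0], [0.372, -0.403, -0.298, 0.002, -0.003, -0.0]]
```

Emit:
step_arm(plan=[[0.4, -0.4, -0.29, 0.002, -0.003, 0], [0.4, -0.4, -0.29, 0.002, -0.003, 0], [0.39, -0.4, -0.29, 0.002, -0.003, 0], [0.38, -0.4, -0.29, 0.002, -0.003, 0], [0.38, -0.4, -0.3, 0.002, -0.003, 0], [0.38, -0.4, -0.3, 0.002, -0.003, 0], [0.88, 0, -0.22, 0, 0, 0], [0.88, 0, -0.22, 0, 0, 0]])

```text
t: 3.1
eef_pos: [0.5886, 0.1401, 0.0279]
tool_rot: [-0.004, -0.501, 0.004, 0.865]
contact_force: [-0.0, -1.1, 0.1]
gripper_width: -0.001
```

```bash
python3 - <<'E'
from h import *
snap('side','s1');snap('top','t1')
p,R,o=cur();print(p,R.as_matrix().round(3),o['contact_force'],o['q'].round(2))
E
```

```text
[0.58526807 0.13892958 0.02553111] [[-0.504  0.004 -0.864]
 [-0.013 -1.     0.003]
 [-0.864  0.013  0.504]] [-1.24285921 -0.55229685 -0.71960273] [-0.1   0.9  -0.28  1.43  0.07  1.34 -1.94]
```

View pics/s1.png

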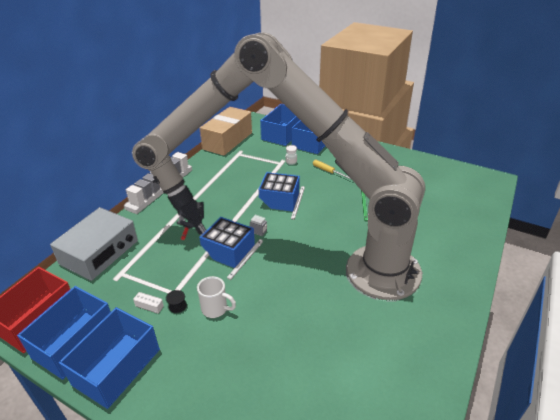

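View pics/t1.png

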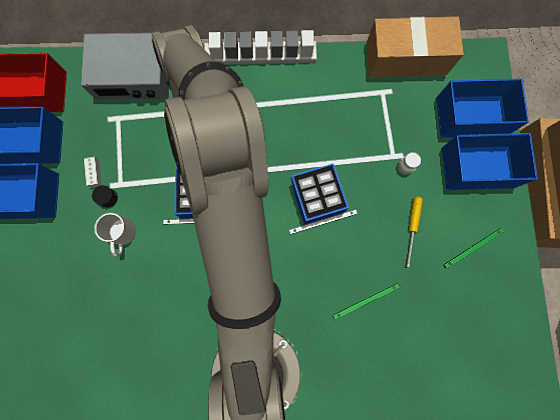

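Emit:
step_arm(plan=[[0.19, 0, 0.32, 0, 0, 0], [0.19, 0, 0.32, 0, 0, 0], [-0.09, 0, 0.2, 0, 0, 0], [-0.09, 0, 0.2, 0, 0, 0], [-0.09, 0, 0.2, 0, 0, 0], [-0.09, 0, 0.2, 0, 0, 0], [0, 0, 0, 0, 0, 0]])

```text
t: 4.08
eef_pos: [0.5406, 0.1404, 0.0583]
tool_rot: [-0.004, -0.503, 0.004, 0.864]
contact_force: [4.2, -1.3, -0.1]
gripper_width: 0.005
```

```bash
python3 - <<'E'
from h import *
snap('side','s2')
im=cv2.imread('pics/s2.png');cv2.imwrite('pics/s2c.png',cv2.resize(im[150:290,140:320],None,fx=4,fy=4,interpolation=cv2.INTER_CUBIC))
p,R,o=cur();print(p,o['contact_force'])
E
```

```text
[0.5403164  0.1404526  0.05773242] [5.32032635 0.2357698  0.197944  ]
```

View pics/s2c.png

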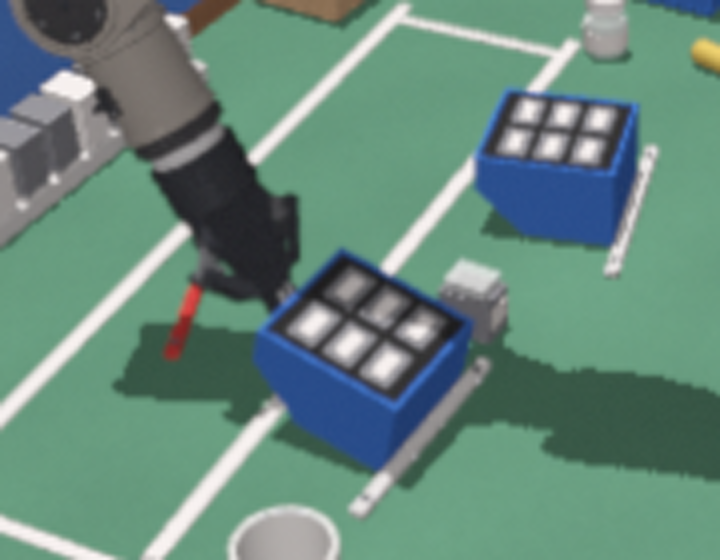

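Emit:
step_arm(plan=[[-0.07, 0, 0.2, 0, 0, 0], [-0.07, 0, 0.2, 0, 0, 0], [-0.08, 0, 0.19, 0, 0, 0], [-0.08, 0, 0.19, 0, 0, 0], [-0.04, 0, 0.18, 0, 0, 0], [-0.04, 0, 0.18, 0, 0, 0], [-0.03, 0, 0.18, 0, 0, 0], [-0.03, 0, 0.18, 0, 0, 0]])

```text
t: 5.12
eef_pos: [0.4945, 0.1407, 0.1021]
tool_rot: [-0.005, -0.501, 0.004, 0.866]
contact_force: [1.0, -0.5, -0.1]
gripper_width: 0.003
```

```bash
python3 - <<'E'
from h import *
snap('side','s3')
im=cv2.imread('pics/s3.png');cv2.imwrite('pics/s3c.png',cv2.resize(im[150:290,140:320],None,fx=4,fy=4,interpolation=cv2.INTER_CUBIC))
p,R,o=cur();print(p,o['contact_force'])
E
```

```text
[0.49381687 0.14082245 0.1025477 ] [ 0.68606024 -1.320922    0.34536   ]
```

View pics/s3c.png

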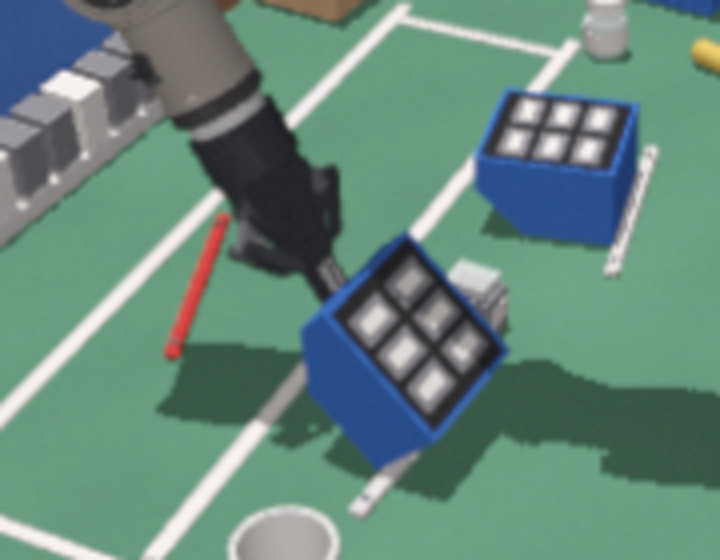

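```bash
cat >> h.py <<'E'
def proj(name,P):
    m=bot.camera_model(name);K=np.array(m['mtx']);R=rq(m['rotation']).as_matrix()
    c=(np.atleast_2d(P)-np.array(m['origin']))@R
    x=c[:,0]/-c[:,2];y=-c[:,1]/-c[:,2];s=1+m['k1']*(x*x+y*y)
    return np.stack([K[0,0]*x*s+K[0,2],K[1,1]*y*s+K[1,2]],1)
def crate(piv,yaw,th,pts):
    """piv: midpoint of near bottom edge (xy); pts rel. to it (x,y,z)"""
    pts=np.array(pts,float);c,s=np.cos(th),np.sin(th)
    a=np.stack([pts[:,0]*c-pts[:,2]*s,pts[:,1],pts[:,0]*s+pts[:,2]*c],1)
    c,s=np.cos(yaw),np.sin(yaw)
    return np.stack([a[:,0]*c-a[:,1]*s+piv[0],a[:,0]*s+a[:,1]*c+piv[1],a[:,2]],1)
LS=[(0,.06,0),(0,.06,.08),(.13,.06,.08),(.13,.06,.045),(.085,.06,0),(.13,-.06,.08),(0,-.06,.08)]
E
python3 - <<'E'
from h import *
for th in(.6,.7,.8,.9,1.0):
    q=proj('side',crate((.419+.008*np.tan(th),.142),0,th,LS));print(th,((q-[140,150]+.5)*4-.5).round().astype(int).tolist())
E
```

```text
0.6 [[380, 469], [424, 427], [299, 311], [282, 332], [302, 396], [384, 227], [502, 336]]
0.7 [[379, 468], [430, 433], [313, 310], [292, 328], [305, 391], [397, 226], [508, 343]]
0.8 [[377, 468], [435, 440], [327, 312], [302, 326], [309, 387], [411, 226], [512, 349]]
0.9 [[376, 467], [440, 448], [341, 314], [313, 325], [313, 384], [425, 228], [516, 356]]
1.0 [[373, 466], [443, 455], [355, 318], [325, 326], [317, 381], [439, 232], [519, 363]]
```

Emit:
step_arm(plan=[[0, 0, 0.06, 0, 0, 0], [0, 0, 0.06, 0, 0, 0], [0, 0, 0, 0, 0, 0], [0, 0, 0, 0, 0, 0], [0, 0, 0, 0, 0, 0], [0, 0, 0, 0, 0, 0], [0, 0, 0, 0, 0, 0], [0, 0, 0, 0, 0, 0]])

```text
t: 6.18
eef_pos: [0.4912, 0.1407, 0.1042]
tool_rot: [-0.004, -0.501, 0.004, 0.865]
contact_force: [1.0, -0.2, 0.1]
gripper_width: -0.002
```

```bash
python3 - <<'E'
from h import *
snap('side','s4');snap('top','t4')
im=cv2.imread('pics/s4.png');a=cv2.resize(im[150:290,140:320],None,fx=4,fy=4,interpolation=cv2.INTER_CUBIC)
cv2.imwrite('pics/s4c.png',a)
p,R,o=cur();print(p,o['contact_force'])
E
```

```text
[0.49120691 0.14074704 0.10424162] [ 0.83554265 -0.32764635 -0.04444444]
```

View pics/s4c.png

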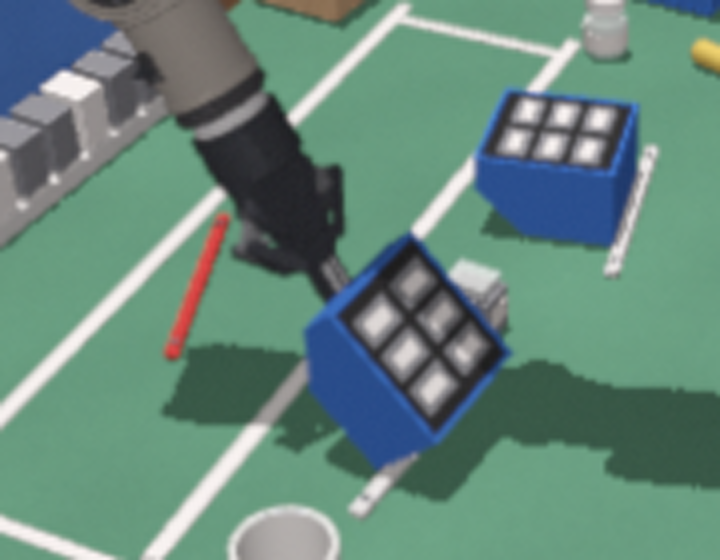

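View pics/t4.png

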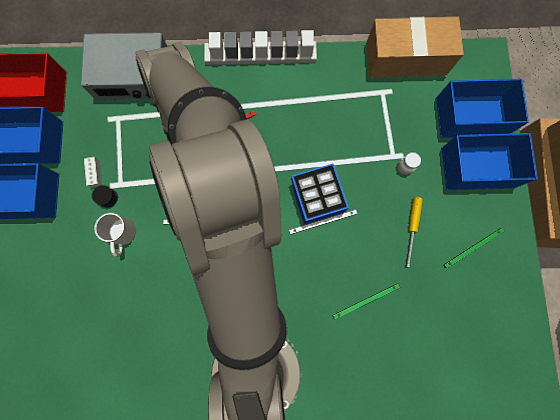

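Emit:
step_arm(plan=[[0, 0, 0, 0, 0, 0], [0, 0, 0, 0, 0, 0], [0, 0, 0, 0, 0, 0], [0, 0, -0.12, 0, 0, 0], [0.03, 0, -0.18, 0, 0, 0], [0.03, 0, -0.18, 0, 0, 0], [0.04, 0, -0.18, 0, 0, 0], [0.04, 0, -0.18, 0, 0, 0]])

```text
t: 7.28
eef_pos: [0.518, 0.1407, 0.0822]
tool_rot: [-0.004, -0.501, 0.004, 0.865]
contact_force: [2.7, -1.0, 0.5]
gripper_width: -0.004
```

Emit:
step_arm(plan=[[0.08, 0, -0.19, 0, 0, 0], [0.08, 0, -0.19, 0, 0, 0], [0.07, 0, -0.2, 0, 0, 0], [0.07, 0, -0.2, 0, 0, 0], [0.07, 0, -0.15, 0, 0, 0], [0.07, 0, -0.15, 0, 0, 0], [0.07, 0, -0.15, 0, 0, 0]])

```text
t: 8.15
eef_pos: [0.5501, 0.1402, 0.0401]
tool_rot: [-0.004, -0.501, 0.004, 0.865]
contact_force: [-0.0, -0.2, -1.6]
gripper_width: 0.001
```

```bash
python3 - <<'E'
from h import *
snap('side','s5')
im=cv2.imread('pics/s5.png');a=cv2.resize(im[150:290,140:320],None,fx=4,fy=4,interpolation=cv2.INTER_CUBIC)
cv2.imwrite('pics/s5c.png',a)
p,R,o=cur();print(p,o['contact_force'])
for th in(0,.1,.2,.3):
    q=proj('side',crate((.425,.142),0,th,LS));print(th,((q-[140,150]+.5)*4-.5).round().astype(int).tolist())
E
```

```text
[0.55042349 0.14002848 0.03944708] [ 1.00223829 -0.04111609 -2.41510244]
0 [[380, 469], [373, 394], [236, 342], [241, 375], [292, 434], [320, 260], [453, 306]]
0.1 [[380, 469], [381, 398], [243, 334], [244, 365], [291, 426], [328, 251], [461, 309]]
0.2 [[380, 469], [390, 402], [251, 326], [249, 356], [292, 419], [336, 244], [470, 313]]
0.3 [[380, 469], [399, 407], [261, 320], [255, 349], [293, 413], [346, 237], [478, 318]]
```

View pics/s5c.png

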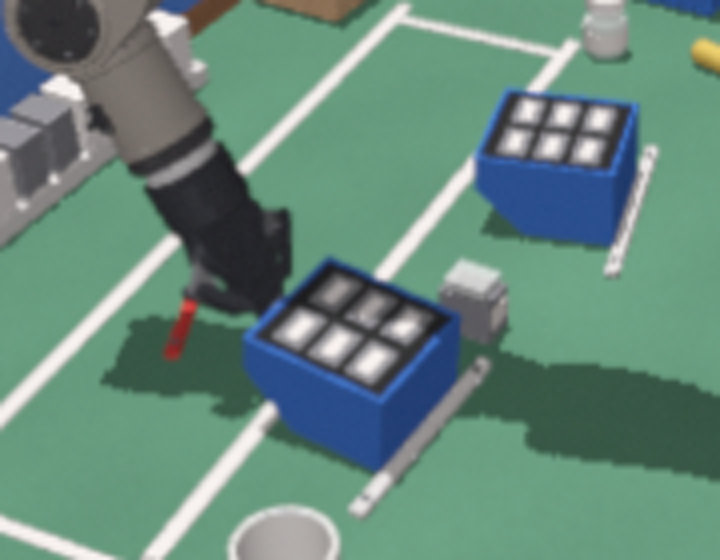

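Emit:
step_arm(plan=[[0.05, 0, -0.06, 0, 0, 0], [0.05, 0, -0.06, 0, 0, 0], [0.05, 0, -0.06, 0, 0, 0], [0.04, 0, -0.07, 0, 0, 0], [0.04, 0, -0.08, 0, 0, 0], [0, 0, -0.08, 0, 0, 0], [0, 0, -0.1, 0, 0, 0]])

```text
t: 9.07
eef_pos: [0.5633, 0.1403, 0.0224]
tool_rot: [-0.004, -0.501, 0.004, 0.865]
contact_force: [-0.4, 0.4, 0.0]
gripper_width: -0.001
```

```bash
python3 - <<'E'
from h import *
snap('side','s6')
im=cv2.imread('pics/s6.png');a=cv2.resize(im[150:290,140:320],None,fx=4,fy=4,interpolation=cv2.INTER_CUBIC)
cv2.imwrite('pics/s6c.png',a)
p,R,o=cur();print(p,o['contact_force'])
E
```

```text
[0.56371884 0.14015876 0.02215969] [0.59287469 0.00784661 0.83388877]
```

View pics/s6c.png

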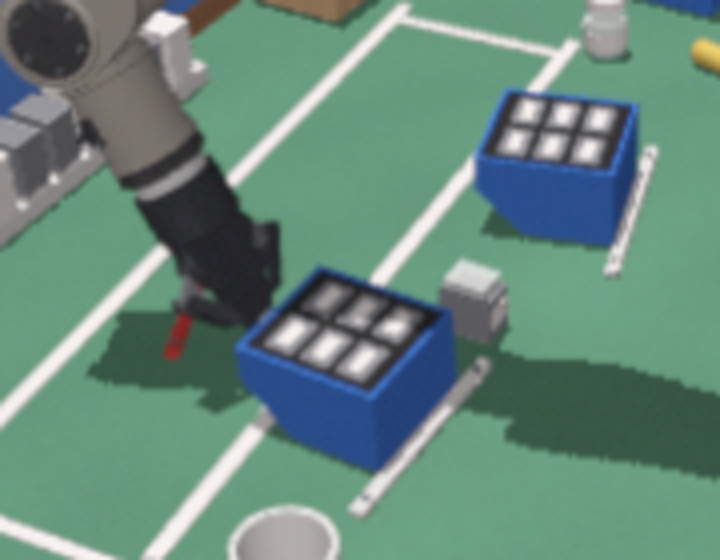

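```bash
cat >> h.py <<'E'
yR=np.radians(15.5);exR=np.array([np.cos(yR),np.sin(yR),0]);eyR=np.array([-np.sin(yR),np.cos(yR),0]);ez=np.array([0,0,1.])
pR=np.array([.408,-.2016,0])
TR=mk(-(.42*exR-.52*eyR+.745*ez),-eyR)
def loc(x,y,z): return pR+exR*x+eyR*y+ez*z
E
python3 - <<'E'
from h import *
p,R,o=cur()
print(np.degrees((R.inv()*TR).as_rotvec()).round(1),TR.as_matrix().round(3))
p1=p-R.as_matrix()[:,0]*.10
print(loc(.165,-.025,.08))
r=rows(p1,R,loc(.165,-.025,.08),TR,12);print(r.round(3).tolist())
E
```

```text
[-13.3  -3.2 -24.1] [[-0.543 -0.018 -0.839]
 [ 0.388 -0.892 -0.233]
 [-0.744 -0.453  0.491]]
[ 0.57367998 -0.18159643  0.08      ]
[[0.101, 0.672, 0.041, -0.003, -0.001, -0.006], [0.078, 0.674, 0.053, -0.003, -0.001, -0.006], [0.054, 0.675, 0.066, -0.003, -0.001, -0.006], [0.031, 0.675, 0.079, -0.003, -0.001, -0.006], [0.008, 0.674, 0.092, -0.003, -0.001, -0.006], [-0.016, 0.672, 0.105, -0.003, -0.001, -0.006], [-0.039, 0.669, 0.118, -0.003, -0.001, -0.006], [-0.061, 0.665, 0.131, -0.003, -0.001, -0.006], [-0.084, 0.66, 0.144, -0.003, -0.001, -0.006], [-0.106, 0.653, 0.157, -0.003, -0.001, -0.006], [-0.128, 0.646, 0.171, -0.003, -0.001, -0.006], [-0.15, 0.638, 0.184, -0.003, -0.001, -0.006]]
```

Emit:
step_arm(plan=[[-0.83, 0, 0, 0, 0, 0], [-0.83, 0, 0, 0, 0, 0], [-0.83, 0, 0, 0, 0, 0], [0.1, 0.67, 0.04, -0.003, -0.001, -0.006], [0.08, 0.67, 0.05, -0.003, -0.001, -0.006], [0.05, 0.67, 0.07, -0.003, -0.001, -0.006], [0.03, 0.67, 0.08, -0.003, -0.001, -0.006], [0.01, 0.67, 0.09, -0.003, -0.001, -0.006]])

```text
t: 10.12
eef_pos: [0.5957, 0.0068, 0.0965]
tool_rot: [0.054, -0.485, -0.085, 0.869]
contact_force: [0.2, -0.4, 0.0]
gripper_width: -0.005
```

Emit:
step_arm(plan=[[-0.02, 0.67, 0.1, -0.003, -0.001, -0.006], [-0.04, 0.67, 0.12, -0.003, -0.001, -0.006], [-0.06, 0.67, 0.13, -0.003, -0.001, -0.006], [-0.08, 0.66, 0.14, -0.003, -0.001, -0.006], [-0.11, 0.65, 0.16, -0.003, -0.001, -0.006], [-0.13, 0.65, 0.17, -0.003, -0.001, -0.006], [-0.15, 0.64, 0.18, -0.003, -0.001, -0.006]])

```text
t: 11.0
eef_pos: [0.5704, -0.1813, 0.0769]
tool_rot: [0.134, -0.453, -0.206, 0.857]
contact_force: [-0.4, -0.1, 0.4]
gripper_width: 0.007
```

```bash
python3 - <<'E'
from h import *
snap('side','s7');snap('top','t7')
p,R,o=cur();print(p,o['contact_force'],o['q'].round(2))
print(np.degrees((R.inv()*TR).as_rotvec()).round(1))
print(rows(p,R,loc(.148,-.025,.026),TR,3).round(3).tolist())
E
```

```text
[ 0.5689117  -0.18602148  0.07525332] [-0.42643173 -0.37121261  0.41578275] [ 0.5   0.97 -0.32  1.26 -0.03  1.65 -1.24]
[-0.9  0.8  2. ]
[[0.349, 0.198, -0.128, -0.001, 0.001, 0.002], [0.352, 0.195, -0.125, -0.001, 0.001, 0.002], [0.355, 0.192, -0.123, -0.001, 0.001, 0.002]]
```

View pics/s7.png

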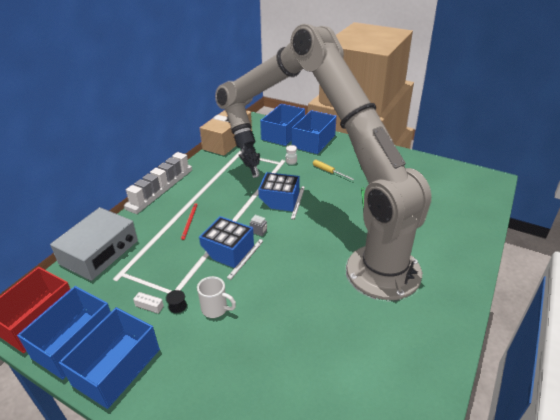

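View pics/t7.png

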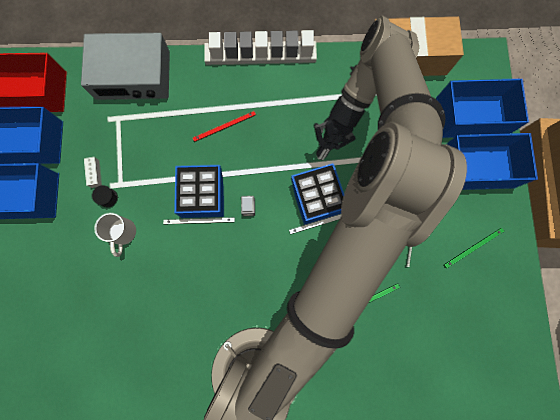

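Emit:
step_arm(plan=[[0.35, 0.2, -0.13, -0.001, 0.001, 0.002], [0.35, 0.2, -0.13, -0.001, 0.001, 0.002], [0.35, 0.19, -0.12, -0.001, 0.001, 0.002], [0, 0, 0, 0, 0, 0]])

```text
t: 11.6
eef_pos: [0.5584, -0.1799, 0.0267]
tool_rot: [0.115, -0.465, -0.204, 0.854]
contact_force: [-0.8, -0.5, 0.2]
gripper_width: -0.002
```

```bash
python3 - <<'E'
from h import *
p,R,o=cur();d=p-pR;print(p,'loc',d@exR,d@eyR,d[2],o['contact_force'],np.degrees((R.inv()*TR).as_rotvec()).round(1))
P=[(d@exR,d[2],0),(.130,.0255,2),(.115,.0545,4),(.0985,.0794,4),(.077,.0985,4),(.0695,.1034,2),(.048,.112,5)]
for a,b in zip(P,P[1:]):
    print(b,rows(loc(a[0],0,a[1]),R,loc(b[0],0,b[1]),R,b[2])[0].round(3)[:3])
E
```

```text
[ 0.55842654 -0.17992116  0.0266873 ] loc 0.15074901507672536 -0.019309351298164166 0.02668729724396845 [-0.7996444  -0.45869438  0.16683554] [ 0.6 -0.1 -0.2]
(0.13, 0.0255, 2) [0.12 0.07 0.22]
(0.115, 0.0545, 4) [-0.096 -0.06   0.17 ]
(0.0985, 0.0794, 4) [-0.073 -0.046  0.166]
(0.077, 0.0985, 4) [-0.033 -0.021  0.175]
(0.0695, 0.1034, 2) [-0.007 -0.005  0.112]
(0.048, 0.112, 5) [0.013 0.007 0.115]
```

Emit:
step_arm(plan=[[0.12, 0.07, 0.22, 0, 0, 0], [0.12, 0.07, 0.22, 0, 0, 0], [-0.095, -0.06, 0.17, 0, 0, 0], [-0.095, -0.06, 0.17, 0, 0, 0], [-0.095, -0.06, 0.17, 0, 0, 0], [-0.095, -0.06, 0.17, 0, 0, 0], [0, 0, 0, 0, 0, 0]])

```text
t: 12.48
eef_pos: [0.525, -0.1905, 0.0561]
tool_rot: [0.115, -0.467, -0.203, 0.853]
contact_force: [3.0, 1.1, 0.2]
gripper_width: -0.003
```

```bash
python3 - <<'E'
from h import *
snap('side','s8')
im=cv2.imread('pics/s8.png');a=cv2.resize(im[110:250,200:360],None,fx=4,fy=4,interpolation=cv2.INTER_CUBIC)
cv2.imwrite('pics/s8c.png',a)
p,R,o=cur();d=p-pR;print('loc',d@exR,d@eyR,d[2],o['contact_force'])
for th in(0,.1,.2,.3):
    q=proj('side',crate(pR,yR,th,LS));print(th,((q-[200,110]+.5)*4-.5).round().astype(int).tolist())
E
```

```text
loc 0.11558657547361491 -0.020403026481315048 0.05556962389348757 [2.91266463 0.55349594 0.22156936]
0 [[374, 405], [375, 334], [234, 316], [235, 348], [284, 393], [266, 246], [400, 262]]
0.1 [[374, 405], [383, 335], [243, 306], [240, 337], [284, 386], [275, 236], [408, 263]]
0.2 [[374, 405], [392, 337], [253, 297], [247, 327], [285, 379], [285, 227], [416, 265]]
0.3 [[374, 405], [401, 340], [264, 288], [254, 318], [287, 372], [296, 218], [424, 268]]
```

View pics/s8c.png

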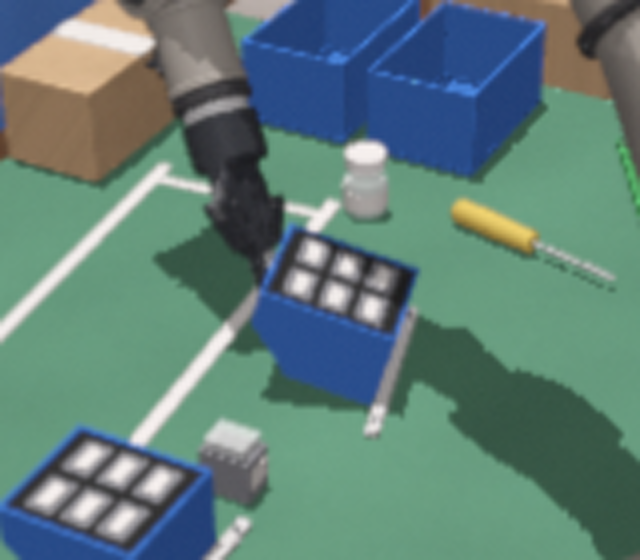

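Emit:
step_arm(plan=[[-0.073, -0.046, 0.166, 0, 0, 0], [-0.073, -0.046, 0.166, 0, 0, 0], [-0.073, -0.046, 0.166, 0, 0, 0], [-0.073, -0.046, 0.166, 0, 0, 0], [-0.033, -0.021, 0.175, 0, 0, 0], [-0.033, -0.021, 0.175, 0, 0, 0], [-0.033, -0.021, 0.175, 0, 0, 0], [-0.033, -0.021, 0.175, 0, 0, 0]])

```text
t: 13.52
eef_pos: [0.4873, -0.2003, 0.0993]
tool_rot: [0.115, -0.466, -0.203, 0.854]
contact_force: [1.3, 1.2, -1.7]
gripper_width: 0.001
```

```bash
python3 - <<'E'
from h import *
snap('side','s9');snap('top','t9')
im=cv2.imread('pics/s9.png');a=cv2.resize(im[110:250,200:360],None,fx=4,fy=4,interpolation=cv2.INTER_CUBIC)
cv2.imwrite('pics/s9c.png',a)
im=cv2.imread('pics/t9.png');a=cv2.resize(im[110:250,240:400],None,fx=4,fy=4,interpolation=cv2.INTER_CUBIC)
cv2.imwrite('pics/t9c.png',a)
p,R,o=cur();d=p-pR;print('loc',d@exR,d@eyR,d[2],o['contact_force'])
for th in(.6,.7,.8,.9):
    q=proj('side',crate(pR[:2]+exR[:2]*(.008*np.tan(th)-.002),yR,th,LS));print(th,((q-[200,110]+.5)*4-.5).round().astype(int).tolist())
E
```

```text
loc 0.0766384183193074 -0.0203289198315794 0.09956032580832534 [ 1.38215852  0.43115128 -1.15292869]
0.6 [[370, 404], [420, 352], [302, 270], [281, 294], [295, 353], [332, 200], [443, 279]]
0.7 [[369, 404], [426, 357], [316, 266], [292, 289], [299, 347], [345, 197], [448, 284]]
0.8 [[367, 404], [430, 363], [331, 264], [304, 284], [304, 342], [359, 194], [452, 289]]
0.9 [[365, 404], [434, 369], [346, 263], [316, 280], [308, 338], [373, 193], [456, 295]]
```

View pics/s9c.png

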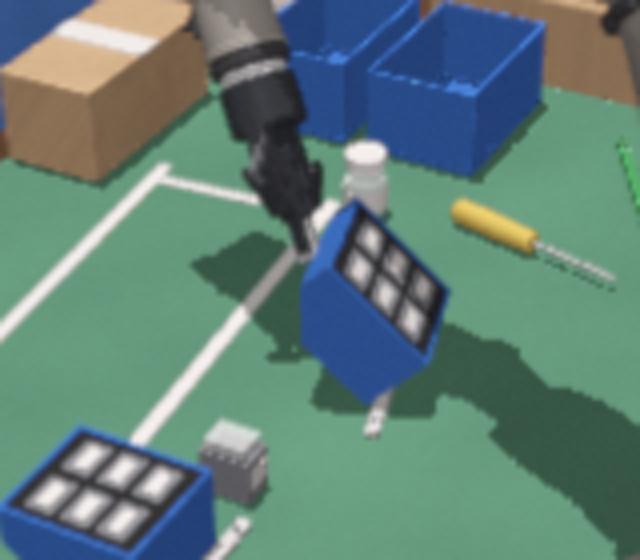

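View pics/t9c.png

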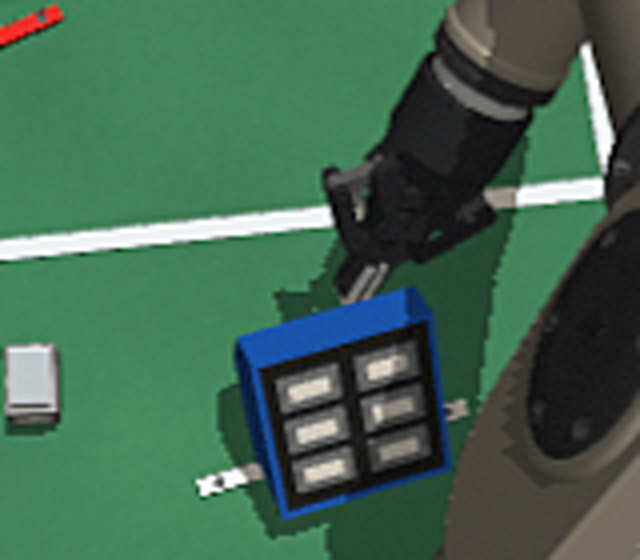

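Emit:
step_arm(plan=[[0, 0, 0, 0, 0, 0], [0, 0, 0, 0, 0, 0], [0, 0, 0, 0, 0, 0], [0, 0, 0, 0, 0, 0], [0, 0, 0, 0, 0, 0], [0, 0, 0, 0, 0, 0], [0, 0, 0, 0, 0, 0], [0, 0, 0, 0, 0, 0]])

```text
t: 14.62
eef_pos: [0.4879, -0.2001, 0.0991]
tool_rot: [0.115, -0.466, -0.203, 0.853]
contact_force: [0.7, 0.4, -0.3]
gripper_width: 0.003
```

Emit:
step_arm(plan=[[-0.007, -0.005, 0.11, 0, 0, 0], [-0.007, -0.005, 0.11, 0, 0, 0], [0.01, 0.006, 0.09, 0, 0, 0], [0.01, 0.006, 0.09, 0, 0, 0], [0.01, 0.006, 0.09, 0, 0, 0], [0.01, 0.006, 0.08, 0, 0, 0], [0, 0, 0, 0, 0, 0]])

```text
t: 15.5
eef_pos: [0.468, -0.2058, 0.1093]
tool_rot: [0.115, -0.466, -0.203, 0.853]
contact_force: [1.5, 0.7, 2.1]
gripper_width: -0.002
```

```bash
cat > v.py <<'E'
from h import *
import sys
t=sys.argv[1]
snap('side','s'+t);snap('top','t'+t)
im=cv2.imread(f'pics/s{t}.png');a=cv2.resize(im[150:220,250:330],None,fx=5,fy=5,interpolation=cv2.INTER_CUBIC)
im=cv2.imread(f'pics/t{t}.png');b=cv2.resize(im[165:235,290:360],None,fx=5,fy=5,interpolation=cv2.INTER_CUBIC)
cv2.imwrite(f'pics/v{t}.png',np.hstack([a,b]))
p,R,o=cur();d=p-pR;print('loc',d@exR,d@eyR,d[2],o['contact_force'])
for th in(.9,1.0,1.1,1.15,1.2):
    X=crate(pR[:2]+exR[:2]*(.008*np.tan(th)-.002),yR,th,LS)
    q=proj('side',X);print(th,((q-[250,150]+.5)*5-.5).round().astype(int).tolist())
    q=proj('top',X);print('   top',((q-[290,165]+.5)*5-.5+[400,0]).round().astype(int).tolist())
E
python3 v.py 10
```

```text
loc 0.05701487217053644 -0.02001985009091361 0.10912221932191139 [ 2.88743633 -0.80546579  3.12072999]
0.9 [[207, 305], [293, 261], [183, 129], [145, 151], [136, 222], [217, 42], [320, 169]]
   top [[466, 291], [507, 387], [475, 212], [455, 169], [444, 181], [703, 143], [717, 323]]
1.0 [[203, 304], [295, 269], [201, 130], [159, 148], [142, 217], [234, 43], [322, 176]]
   top [[465, 287], [508, 392], [483, 236], [462, 188], [448, 187], [712, 166], [716, 328]]
1.1 [[199, 304], [296, 276], [217, 133], [174, 147], [147, 213], [250, 45], [323, 184]]
   top [[463, 282], [507, 395], [490, 259], [469, 206], [450, 193], [719, 189], [714, 331]]
1.15 [[196, 303], [295, 280], [225, 135], [180, 146], [149, 212], [257, 47], [322, 188]]
   top [[462, 278], [506, 395], [493, 269], [472, 214], [451, 195], [723, 200], [712, 331]]
1.2 [[193, 303], [294, 284], [232, 137], [186, 147], [151, 210], [263, 49], [321, 191]]
   top [[461, 274], [505, 393], [496, 279], [474, 222], [452, 197], [725, 209], [710, 330]]
```

View pics/v10.png

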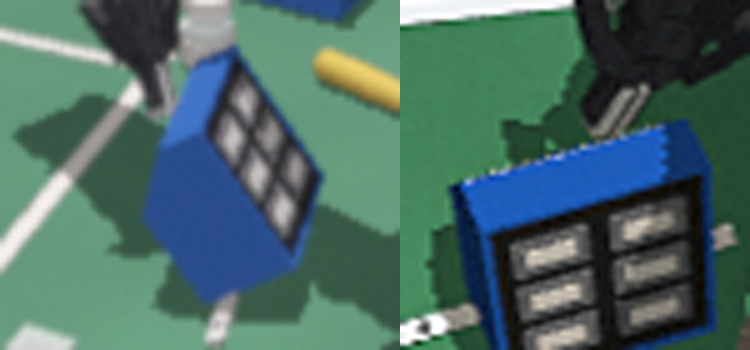

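Emit:
step_arm(plan=[[0.013, 0.007, 0.08, 0, 0, 0], [0.013, 0.007, 0.08, 0, 0, 0], [0.013, 0.007, 0.06, 0, 0, 0], [0, 0, 0, 0, 0, 0]])

```text
t: 16.1
eef_pos: [0.4596, -0.2081, 0.1118]
tool_rot: [0.115, -0.466, -0.203, 0.853]
contact_force: [1.2, -0.4, 2.4]
gripper_width: -0.001
```

```bash
python3 v.py 11 | head -1
```

```text
loc 0.04826677671801224 -0.01998241541315998 0.11170876708714775 [0.91940632 0.37803835 1.76704932]
```

View pics/v11.png

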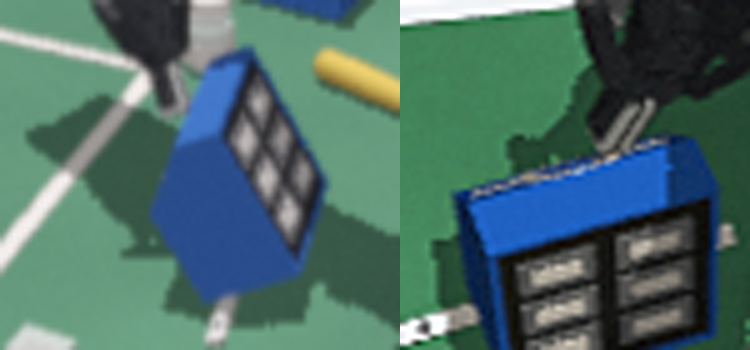

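```bash
python3 - <<'E'
import cv2,numpy as np
im=cv2.imread('pics/t11.png');a=cv2.resize(im[186:208,298:346],None,fx=16,fy=16,interpolation=cv2.INTER_NEAREST)
cv2.imwrite('pics/t11z.png',a)
print([ (c,int(im[192:206,c].min(1).max())) for c in range(300,346,3)])
E
```

```text
[(300, 69), (303, 69), (306, 113), (309, 140), (312, 139), (315, 128), (318, 134), (321, 114), (324, 118), (327, 101), (330, 117), (333, 136), (336, 107), (339, 81), (342, 89), (345, 20)]
```

View pics/t11z.png

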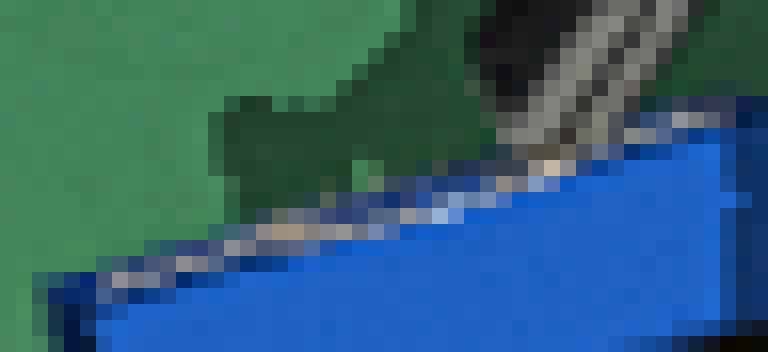

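Emit:
step_arm(plan=[[0.006, 0.003, 0.06, 0, 0, 0], [0.006, 0.003, 0.05, 0, 0, 0], [0, 0, 0, 0, 0, 0]])

```text
t: 16.58
eef_pos: [0.4557, -0.2092, 0.1134]
tool_rot: [0.115, -0.466, -0.203, 0.853]
contact_force: [0.4, 0.3, 1.4]
gripper_width: -0.003
```

```bash
python3 v.py 12 | head -1; python3 - <<'E'
import cv2,numpy as np
im=cv2.imread('pics/t12.png');a=cv2.resize(im[186:212,298:346],None,fx=16,fy=16,interpolation=cv2.INTER_NEAREST)
cv2.imwrite('pics/t12z.png',a)
E
```

```text
loc 0.044149815492562354 -0.01998167651206889 0.11333834888714261 [ 1.58700095 -0.05109296  0.99378763]
```

View pics/v12.png

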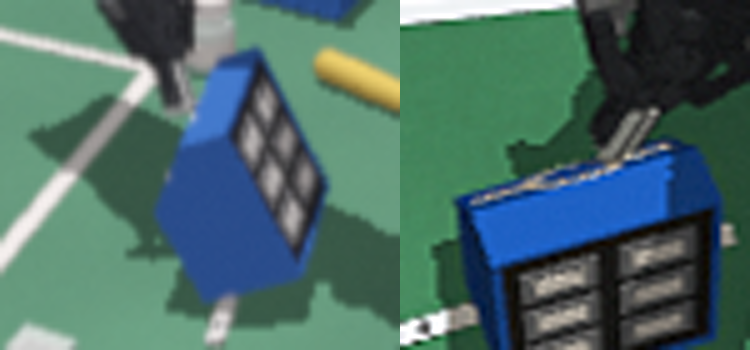

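View pics/t12z.png

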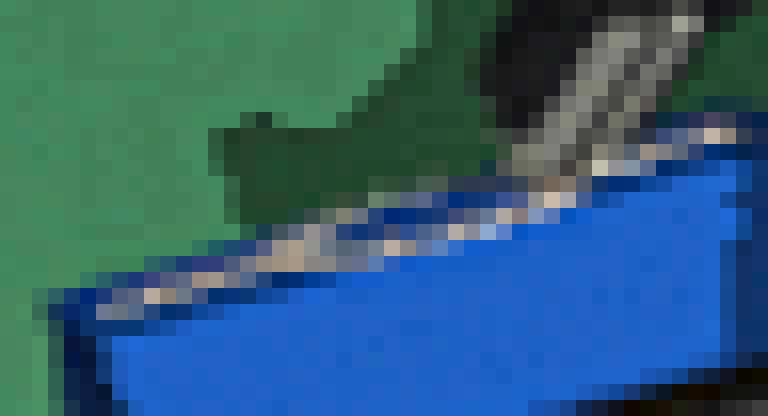

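Emit:
step_arm(plan=[[-0.012, -0.006, -0.11, 0, 0, 0], [-0.013, -0.007, -0.11, 0, 0, 0], [-0.013, -0.007, -0.11, 0, 0, 0], [-0.013, -0.008, -0.11, 0, 0, 0], [-0.013, -0.008, -0.12, 0, 0, 0], [-0.01, -0.007, -0.12, 0, 0, 0], [0.01, 0.006, -0.12, 0, 0, 0], [0.01, 0.006, -0.1, 0, 0, 0]])

```text
t: 17.68
eef_pos: [0.4878, -0.2001, 0.098]
tool_rot: [0.115, -0.466, -0.203, 0.853]
contact_force: [0.8, -0.2, -0.2]
gripper_width: -0.004
```

```bash
python3 v.py 13 | head -1
```

```text
loc 0.07735116585071296 -0.019836506481772667 0.09798219500271604 [ 1.8636221  -0.14531161  0.401436  ]
```

View pics/v13.png

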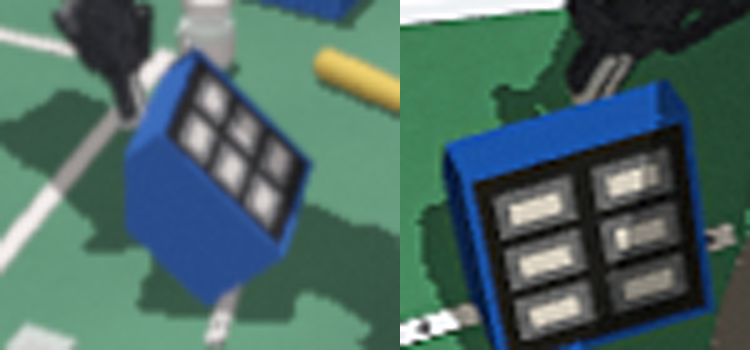

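Emit:
step_arm(plan=[[0.033, 0.021, -0.17, 0, 0, 0], [0.033, 0.021, -0.17, 0, 0, 0], [0.033, 0.021, -0.17, 0, 0, 0], [0.033, 0.021, -0.17, 0, 0, 0], [0.073, 0.046, -0.165, 0, 0, 0], [0.073, 0.046, -0.165, 0, 0, 0], [0.073, 0.046, -0.165, 0, 0, 0], [0.073, 0.046, -0.165, 0, 0, 0]])

```text
t: 18.77
eef_pos: [0.5234, -0.1903, 0.0542]
tool_rot: [0.115, -0.466, -0.203, 0.853]
contact_force: [1.1, -0.0, -1.0]
gripper_width: -0.001
```

Emit:
step_arm(plan=[[0.08, 0.05, -0.12, 0, 0, 0], [0.08, 0.05, -0.12, 0, 0, 0], [0.07, 0.045, -0.1, 0, 0, 0], [0.06, 0.04, -0.08, 0, 0, 0]])

```text
t: 19.27
eef_pos: [0.5315, -0.1882, 0.0344]
tool_rot: [0.115, -0.466, -0.203, 0.853]
contact_force: [3.5, 0.4, -0.0]
gripper_width: 0.004
```

```bash
python3 v.py 14 | head -1; python3 - <<'E'
from h import *
for th in(0,.1,.2,.3):
    q=proj('side',crate(pR[:2]+exR[:2]*.008,yR,th,LS));print(th,((q-[250,150]+.5)*5-.5).round().astype(int).tolist())
E
```

```text
loc 0.12253581652052706 -0.019943827712769913 0.03424774845617379 [ 3.00621275  0.60877788 -0.11978179]
0 [[207, 305], [207, 216], [32, 194], [34, 233], [95, 290], [73, 106], [239, 126]]
0.1 [[207, 305], [218, 218], [43, 181], [40, 220], [95, 281], [83, 94], [250, 128]]
0.2 [[207, 305], [229, 221], [55, 170], [48, 208], [96, 272], [96, 82], [260, 130]]
0.3 [[207, 305], [240, 224], [70, 159], [57, 196], [99, 263], [109, 72], [270, 133]]
```

View pics/v14.png

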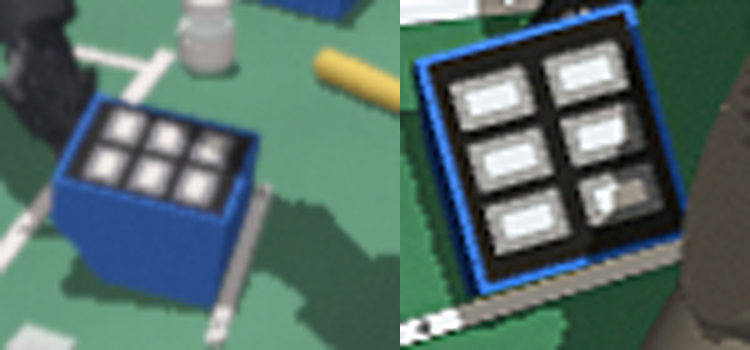

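Emit:
step_arm(plan=[[0.02, 0.01, -0.08, 0, 0, 0], [0.01, 0, -0.08, 0, 0, 0], [0, 0, -0.08, 0, 0, 0], [0, 0, -0.08, 0, 0, 0], [0, 0, -0.08, 0, 0, 0], [0, 0, -0.08, 0, 0, 0], [0, 0, -0.1, 0, 0, 0], [0, 0, -0.1, 0, 0, 0]])

```text
t: 20.38
eef_pos: [0.5537, -0.1817, 0.0203]
tool_rot: [0.115, -0.466, -0.203, 0.853]
contact_force: [0.1, 0.2, 0.8]
gripper_width: -0.002
```

```bash
python3 v.py 15 | head -1
```

```text
loc 0.14585880147627386 -0.01944525999533651 0.020147190625121304 [-0.20659567  0.73517384 -0.0819535 ]
```

View pics/v15.png

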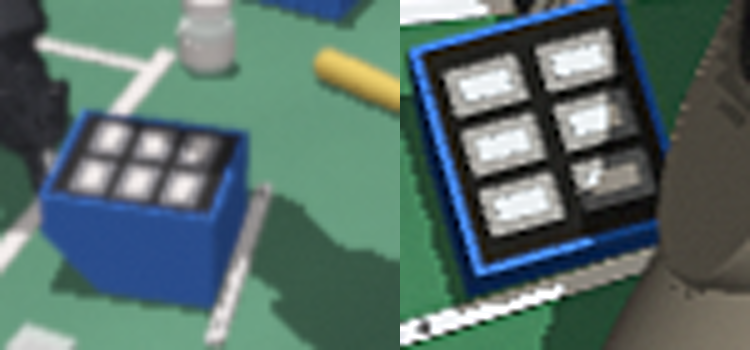

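```bash
cat >> h.py <<'E'
TD=mk([0,0,-1],-eyR)
E
python3 - <<'E'
from h import *
p,R,o=cur()
p1=p-R.as_matrix()[:,0]*.15
print(np.degrees((R.inv()*TD).as_rotvec()).round(1), loc(-.025,0,.14))
r=rows(p1,R,loc(-.025,0,.15),TD,9);print(p1);print(r.round(3).tolist())
E
```

```text
[-7.5 28.3 30.5] [ 0.38390924 -0.20828096  0.14      ]
[ 0.63465894 -0.23924143  0.13241226]
[[0.372, -0.094, 0.589, -0.002, 0.009, 0.009], [0.333, -0.124, 0.607, -0.002, 0.009, 0.009], [0.291, -0.151, 0.622, -0.002, 0.009, 0.009], [0.247, -0.176, 0.635, -0.002, 0.009, 0.009], [0.201, -0.199, 0.644, -0.002, 0.009, 0.009], [0.153, -0.219, 0.651, -0.002, 0.009, 0.009], [0.104, -0.236, 0.655, -0.002, 0.009, 0.009], [0.054, -0.25, 0.655, -0.002, 0.009, 0.009], [0.003, -0.261, 0.653, -0.002, 0.009, 0.009]]
```

Emit:
step_arm(plan=[[-0.95, 0, 0, 0, 0, 0], [-0.95, 0, 0, 0, 0, 0], [-0.95, 0, 0, 0, 0, 0], [-0.95, 0, 0, 0, 0, 0], [0.37, -0.09, 0.59, -0.002, 0.009, 0.009], [0.33, -0.12, 0.61, -0.002, 0.009, 0.009], [0.29, -0.15, 0.62, -0.002, 0.009, 0.009], [0.25, -0.18, 0.63, -0.002, 0.009, 0.009]])

```text
t: 21.48
eef_pos: [0.5234, -0.2263, 0.1422]
tool_rot: [0.028, -0.583, -0.156, 0.797]
contact_force: [0.3, 0.4, 1.1]
gripper_width: 0.002
```

Emit:
step_arm(plan=[[0.2, -0.2, 0.64, -0.002, 0.009, 0.009], [0.15, -0.22, 0.65, -0.002, 0.009, 0.009], [0.1, -0.24, 0.66, -0.002, 0.009, 0.009], [0.05, -0.25, 0.66, -0.002, 0.009, 0.009], [0, -0.26, 0.65, -0.002, 0.009, 0.009], [0, 0, 0, 0, 0, 0]], fingers=-1)

```text
t: 22.22
eef_pos: [0.3815, -0.2058, 0.152]
tool_rot: [0.08, 0.704, 0.092, -0.7]
contact_force: [0.1, -0.9, -0.2]
gripper_width: 0.998
```

```bash
python3 - <<'E'
from h import *
snap('top','t16');snap('side','s16')
p,R,o=cur();d=p-pR;print('loc',d@exR,d@eyR,d[2],o['contact_force'],o['gripper_width'],np.degrees((R.inv()*TD).as_rotvec()).round(1))
im=cv2.imread('pics/t16.png');b=cv2.resize(im[140:260,240:400],None,fx=5,fy=5,interpolation=cv2.INTER_CUBIC)
cv2.imwrite('pics/t16c.png',b)
E
```

```text
loc -0.022892732193723366 0.0011187882277124141 0.1526352240938304 [0.86217941 0.11675634 0.26983557] 1.001294618445429 [-1.5 -0.7  0.9]
```

View pics/t16c.png

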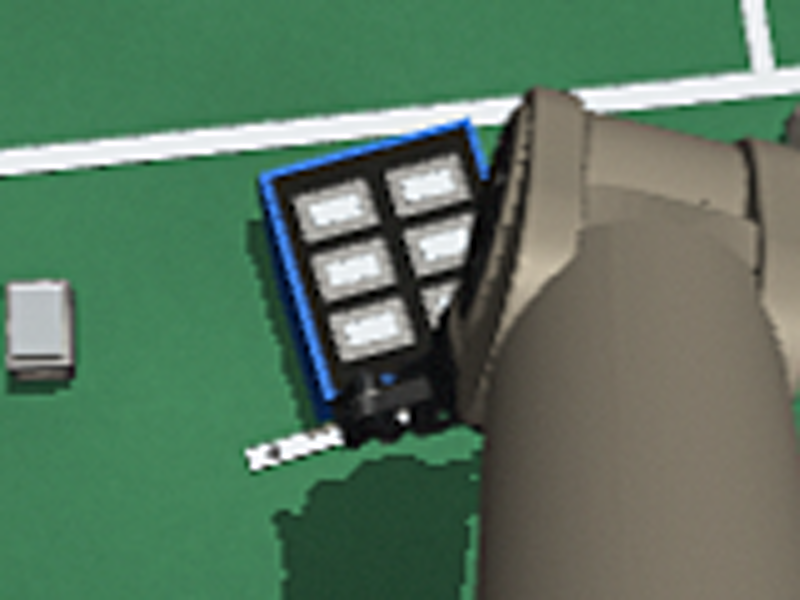

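View pics/s16.png

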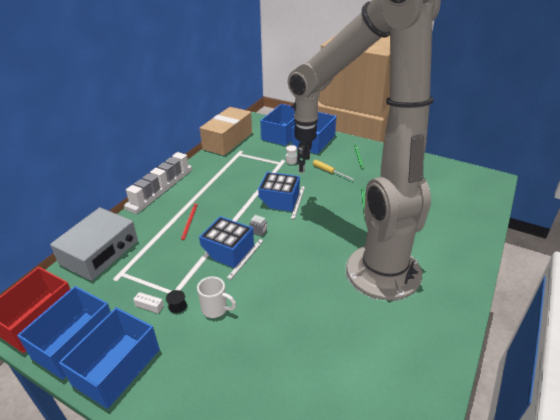

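```bash
python3 - <<'E'
from h import *
P=lambda x,y:((x+.5)/5-.5+240,(y+.5)/5-.5+140)
a,b,c=[world('top',*P(*q),z=.08)[:2] for q in((263,178),(470,122),(333,400))]
print(a,b,c,np.linalg.norm(a-b),np.linalg.norm(a-c),np.degrees(np.arctan2(*(b-a)[::-1]))+90,np.degrees(np.arctan2(*(a-c)[::-1])))
for q in (a,b,c): d=q-pR[:2];print('loc',d@exR[:2],d@eyR[:2])
E
```

```text
[ 0.51940488 -0.11222076] [ 0.54799352 -0.22635354] [ 0.3964853  -0.14527504] 0.11765883545590337 0.1272863258911386 14.062436778200947 15.051340168908828
loc 0.1312386978616089 0.05635689931490918
loc 0.12828692252626708 -0.06126490386464173
loc 0.003956274432158583 0.05735361632151465
```

Emit:
step_arm(plan=[[0.83, 0, 0, 0, 0, 0], [0.83, 0, 0, 0, 0, 0], [0.83, 0, 0, 0, 0, 0], [0.81, 0, 0, 0, 0, 0], [0, 0, 0, 0, 0, 0]])

```text
t: 22.95
eef_pos: [0.3861, -0.2033, 0.0182]
tool_rot: [0.079, 0.704, 0.094, -0.7]
contact_force: [-0.0, -0.8, -0.1]
gripper_width: 0.999
```

```bash
python3 - <<'E'
from h import *
p,R,o=cur();d=p-pR;print(p,'loc',d@exR,d@eyR,d[2],o['contact_force'],o['gripper_width'],R.as_matrix().round(3))
yl=np.radians(4.4);T=mk([0,0,-1],[np.sin(yl),-np.cos(yl),0])
print(np.degrees((R.inv()*T).as_rotvec()))
r=rows(p,R,[.596,-.156,.02],T,18);print(r.round(3).tolist()[::4])
E
```

```text
[ 0.38606248 -0.20328334  0.01821031] loc -0.021589511144294526 0.00424043119632597 0.01821030539231964 [-0.01266112 -0.77200539 -0.12236657] 0.9991808254362179 [[ 0.003  0.243 -0.97 ]
 [ 0.021 -0.97  -0.243]
 [-1.    -0.02  -0.008]]
[ 9.67393743 -0.34336274  1.1642461 ]
[[-0.0, 0.007, -0.299, 0.001, -0.0, 0.0], [-0.001, -0.004, -0.299, 0.001, -0.0, 0.0], [-0.001, -0.015, -0.299, 0.001, -0.0, 0.0], [-0.002, -0.026, -0.298, 0.001, -0.0, 0.0], [-0.002, -0.038, -0.297, 0.001, -0.0, 0.0]]
```

Emit:
step_arm(plan=[[0, 0, -0.3, 0, 0, 0], [0, 0, -0.3, 0.0015, 0, 0], [0, 0, -0.3, 0.0015, 0, 0], [0, 0, -0.3, 0.0015, 0, 0], [0, -0.005, -0.3, 0.0015, 0, 0], [0, -0.005, -0.3, 0.0015, 0, 0], [0, -0.01, -0.3, 0.0015, 0, 0], [0, -0.01, -0.3, 0.0015, 0, 0]])

```text
t: 23.95
eef_pos: [0.4803, -0.1816, 0.021]
tool_rot: [0.057, 0.707, 0.069, -0.702]
contact_force: [-4.4, -0.2, 1.4]
gripper_width: 1.001
```

```bash
python3 - <<'E'
from h import *
snap('side','s17')
p,R,o=cur();print(p,o['contact_force'])
im=cv2.imread('pics/s17.png');b=cv2.resize(im[110:260,180:340],None,fx=4,fy=4,interpolation=cv2.INTER_CUBIC)
cv2.imwrite('pics/s17c.png',b)
E
```

```text
[ 0.48260623 -0.18099833  0.02133047] [0.13296272 0.44121647 0.42322208]
```

View pics/s17c.png

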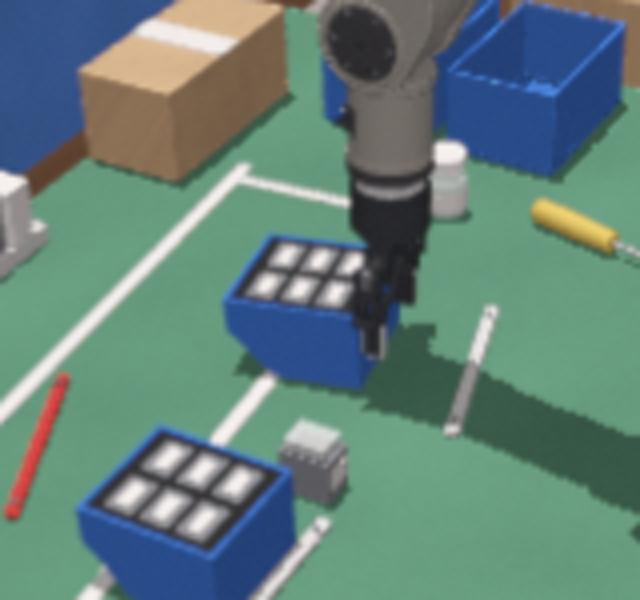

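Emit:
step_arm(plan=[[0, -0.01, -0.3, 0.0015, 0, 0], [0, -0.02, -0.3, 0.0015, 0, 0], [0, -0.02, -0.3, 0.0015, 0, 0], [0, -0.02, -0.3, 0.0015, 0, 0], [0, -0.03, -0.3, 0.0015, 0, 0], [0, -0.03, -0.3, 0.0015, 0, 0], [0, -0.03, -0.3, 0.0015, 0, 0], [0, -0.03, -0.2, 0.0015, 0, 0]])

```text
t: 25.0
eef_pos: [0.5704, -0.1605, 0.022]
tool_rot: [0.03, 0.709, 0.043, -0.703]
contact_force: [-2.5, -0.5, -0.7]
gripper_width: 0.998
```

```bash
python3 - <<'E'
from h import *
snap('side','s18')
p,R,o=cur();print(p,o['contact_force'],R.as_matrix().round(3)[:,2],o['q'].round(2))
im=cv2.imread('pics/s18.png');b=cv2.resize(im[110:260,180:340],None,fx=4,fy=4,interpolation=cv2.INTER_CUBIC)
cv2.imwrite('pics/s18c.png',b)
E
```

```text
[ 0.57150154 -0.16003911  0.02222154] [-0.24837084 -0.5142274  -0.2125068 ] [-0.995 -0.103 -0.01 ] [ 0.38  0.62 -0.26  1.89  0.22  0.65 -1.48]
```

View pics/s18c.png

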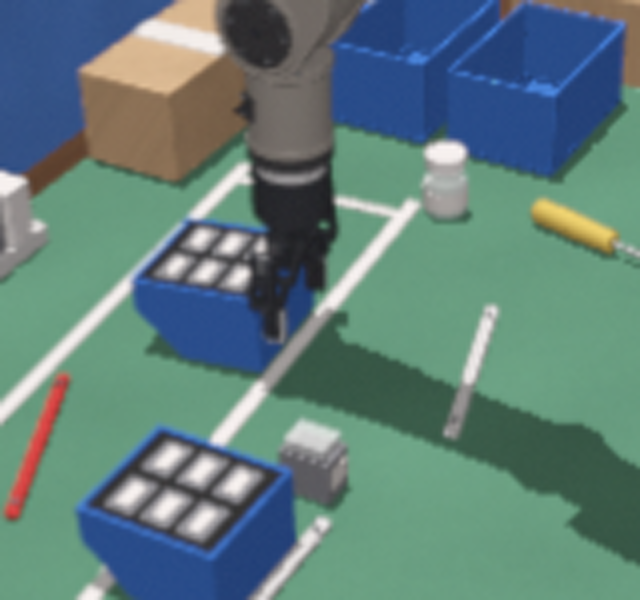

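Emit:
step_arm(plan=[[0, -0.02, -0.2, 0.001, 0, 0], [0, -0.02, -0.2, 0.001, 0, 0], [0, -0.01, -0.15, 0.001, 0, 0], [0, 0, -0.06, 0, 0, 0], [0, 0, 0, 0, 0, 0], [0, 0, 0.3, 0, 0, 0], [0, 0, 0.7, 0, 0, 0], [0, 0, 0.7, 0, 0, 0]])

```text
t: 26.05
eef_pos: [0.5249, -0.1624, 0.022]
tool_rot: [0.024, 0.709, 0.036, -0.704]
contact_force: [-0.4, -0.9, -0.6]
gripper_width: 1.0
```

Emit:
step_arm(plan=[[-0.9, 0, 0.5, 0, 0, 0], [-0.9, 0.6, 0.7, 0, 0, 0], [-0.9, 0.9, 0.7, 0, 0, 0], [-0.9, 0.9, 0.3, 0, 0, 0], [-0.5, 0.9, 0.3, 0, 0, 0], [0, 0.9, 0, 0, 0, 0], [0, 0.9, 0, 0, 0, 0], [0, 0.9, 0, 0, 0, 0]])

```text
t: 27.05
eef_pos: [0.445, -0.414, 0.1809]
tool_rot: [0.024, 0.709, 0.036, -0.704]
contact_force: [1.1, 0.1, 0.7]
gripper_width: 0.998
```

```bash
python3 - <<'E'
from h import *
snap('side','s19');snap('top','t19')
p,R,o=cur();print(p,o['contact_force'])
E
```

```text
[ 0.44390991 -0.41737989  0.18052479] [-1.16525831  0.00661611  0.19906899]
```

View pics/t19.png

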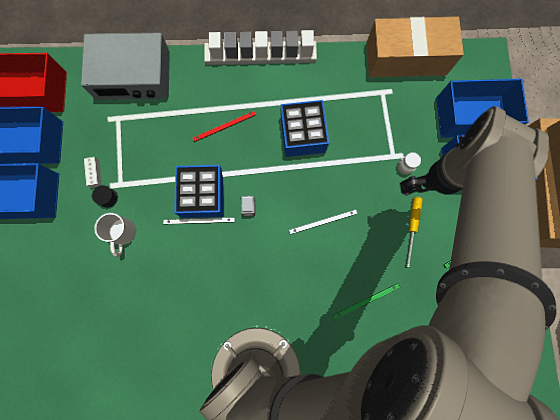

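View pics/s19.png

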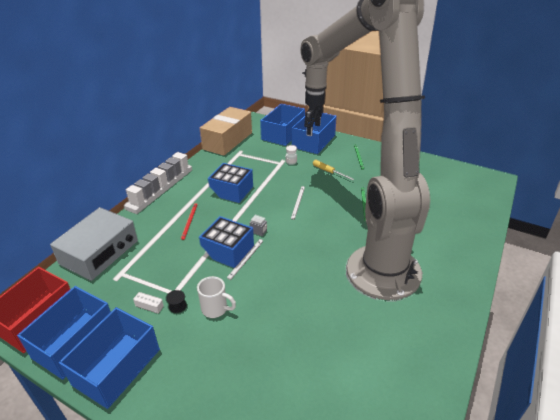

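Clear view: the stamped crate is around (304,130) in the top image, between the tapes. I'll measure its position.

```bash
python3 - <<'E'
from h import *
im=cv2.imread('pics/t19.png');cv2.imwrite('pics/t19a.png',cv2.resize(im[80:180,250:360],None,fx=6,fy=6,interpolation=cv2.INTER_CUBIC))
cv2.imwrite('pics/t19b.png',cv2.resize(im[150:240,150:250],None,fx=6,fy=6,interpolation=cv2.INTER_CUBIC))
E
```

View pics/t19a.png

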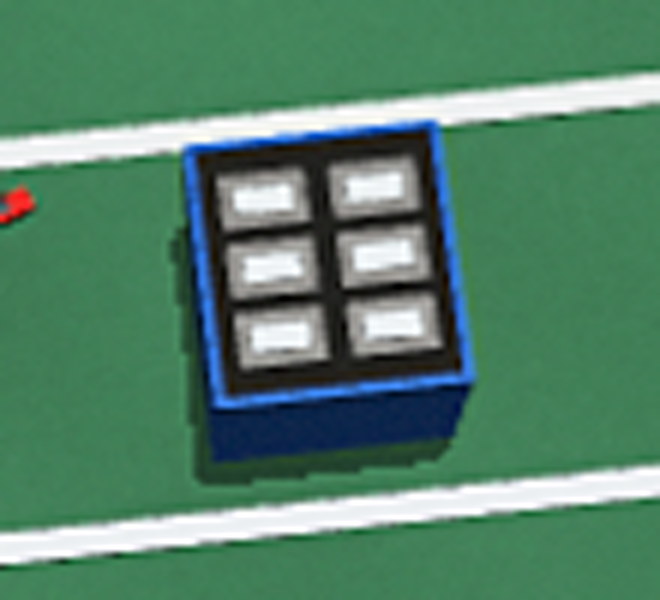

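View pics/t19b.png

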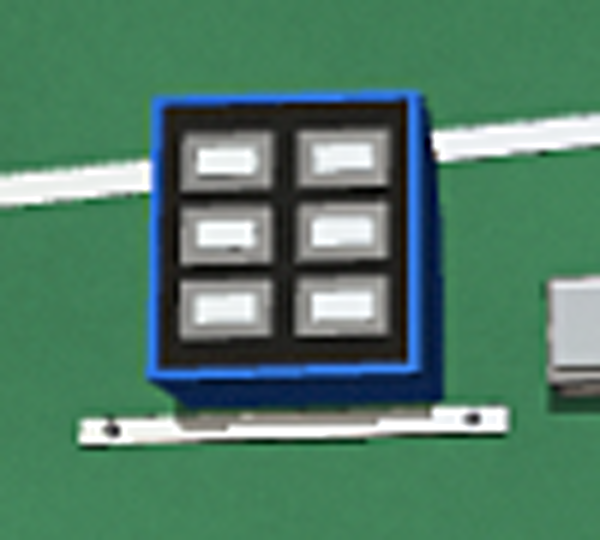

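```bash
python3 - <<'E'
from h import *
P=lambda x,y,ox,oy:((x+.5)/6-.5+ox,(y+.5)/6-.5+oy)
W=lambda x,y,z,ox=250,oy=80: world('top',*P(x,y,ox,oy),z=z)[:2]
rim=np.array([W(*q,.08) for q in((185,148),(437,122),(473,382),(215,407))])
# lane inner edges here
n0,n1=W(0,535,0),W(659,468,0); f0,f1=W(0,169,0),W(659,101,0)
def sd(p,a,b):
    t=(b-a)/np.linalg.norm(b-a); nrm=np.array([-t[1],t[0]])
    return (p-a)@nrm
print('rim',rim.round(4).tolist(),rim.mean(0))
print('near dist',[round(float(sd(p,n0,n1)),4) for p in rim],'far',[round(float(sd(p,f0,f1)),4) for p in rim],'width',sd(f0,n0,n1),sd(f1,n0,n1))
L=np.array([W(*q,.08,150,150) for q in((153,98),(418,93),(421,376),(149,380))]);print('L',L.round(4).tolist(),L.mean(0))
print('bottom near corners',W(212,461,0),W(457,437,0),[round(float(sd(W(*q,0),n0,n1)),4) for q in((212,461),(457,437))])
E
```

```text
rim [[0.7261, -0.0861], [0.7361, -0.2047], [0.6078, -0.2152], [0.5988, -0.0962]] [ 0.66720181 -0.15057385]
near dist [0.1538, 0.1545, 0.0257, 0.0262] far [-0.0369, -0.0369, -0.1657, -0.1645] width 0.1902426222516427 0.19214557193008966
L [[0.5537, 0.205], [0.553, 0.0854], [0.4226, 0.0841], [0.424, 0.2041]] [0.4883424  0.14464816]
bottom near corners [ 0.59936772 -0.09639096] [ 0.60854578 -0.21771351] [0.0267, 0.0263]
```

```bash
python3 -c "
from station import bot
print(bot.hand_in(),bot.get_obs()['t'])"
```

```text
the job is handed in; nothing more can be done
the job is handed in; nothing more can be done
```

The job is done and handed in after about 27 s. The stamped crate turned out to be the right-hand one, and it now stands between the two tapes.

- **Tipping:** I tipped the left crate to about 0.83 rad and held it for over a second. I then tipped the right crate to about 0.82 rad and held it for about 1.1 s. Both were let down gently and looked flat in the side pictures afterwards.
- **Extra tilt on the right crate:** at 45° neither camera can see the underside. I tilted this crate on to about 1.15 rad, still short of its balance point near 1.3 rad, until the top camera showed the white ring and bars. I did not see the left crate's underside, so it is the plain one by elimination.
- **Pushing:** I pushed the right crate into the dispatch line with the outsides of the open fingers, turning it to line up with the tapes.
- **Last checks:** the stamped crate's footprint is about 26 mm inside the near tape and 36 mm inside the far tape. It is square to the lane and clear of the red strip. The plain crate is flat at its stop, about 4 mm further from it than at the start because it crept while tipping. The other objects looked unmoved, and the gripper was clear of everything.

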